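Unload the tested door reader from the clamshell test console

ROBOT

A 6-joint arm with a two-finger parallel gripper is mounted at the origin on the work surface. World frame = base frame: x ahead of the robot, y to its left, z up, the work surface at z = 0. Lengths are in m, angles in rad, forces in N, time in s.
With the tool pointing down it reaches from about 0.3 to 0.825 m from the base axis. Payload 5.4 kg.
Tool frame: the origin (TCP) lies between the finger pads; the fingertips stand 8 mm ahead of it and the grasp point (between the pads) lies 11 mm behind it; y points along the fingers, z is the direction in which the jaws open and shut, and the axes are right-handed (so a half turn about y gives the same grasp; the last joint's range is limited). The gripper opens to 92 mm and grips with 3 to 60 N. Pads are 20 mm wide; open, the fingers measure 128 mm over their backs; the gripper's body (75 mm by 189 mm) begins 69 mm behind the grasp point.
Start: joints at [-1.363, 0.158, 1.597, -0, 1.386, -0.21], TCP at [0.233, -0.526, 0.223] pointing down, gripper open.
Joint ranges: [-2.91, 2.91], [-0.94, 2.29], [0.18, 2.7], [-1.29, 4.43], [0.17, 2.64], [-3, 3]. Speed limits (rad/s): [2.57, 2.57, 3.14, 3.14, 3.14, 3.14].

INTERFACE

Orientations are given as a unit quaternion [x, y, z, w].
In Python, from rig import r gives the robot as it stands. The module is installed in compiled form; this text tells all that it offers.
- The arm moves only by the tool servo_tool, never from a script. Its argument "deltas" is a list of rows, each a list of 7 numbers: the shift along the tool's x, y, z in m, then the turn, a rotation vector about the tool's x, y, z in degrees, then the opening, from 0 (shut) to 1 (fully open). A call has 1 to 5 rows; each row is the pose to reach, as a shift and turn from the pose commanded when the call began, along the tool's axes at that moment; what a row does not reach only later rows make up. A row lasts 1/10 s, in which the tool goes at most 50 mm and 8.59 degrees, less where a joint would pass 70% of its speed; a pose out of reach is approached as far as the arm can. A call with a gripper value outside its range is refused whole. The fingers move at their own pace and stop on an object; "squeeze" is the grip in N (left out, the last holds). Time passes only in rows, so rows that repeat a pose let the fingers close. It gives the time, the measured TCP pose, the force and the opening at its end, in the units of the state.
- r.state(): the state, without advancing time (a new reading comes with each control period).
- r.grab_frame(name): name is "side" or "top" or "wrist"; returns the picture (400x640x3 uint8, blue, green, red); there is no depth.
- r.camera_params(name): a dict with "fov_y" (degrees; the focal length in pixels is half the picture's height over the tangent of half this angle, whatever the lens; pixels are square), "cx", "cy" (the principal point, pixels), "pose" (4x4, takes a point from camera to world coordinates); the wrist camera has in their place "T_tool_cam" (4x4, takes a point from camera to tool coordinates, whose origin is the TCP and whose axes are the tool frame's). Camera axes: x right, y up, looking along -z (the intrinsics and any distortion apply to the point x, -y, -z); pixel columns grow to the right and rows downward; lengths in m; the calibration is good to about 2 mm. A picture is of the moment at which its call begins: read the wrist's pose just before it. camera_params takes no time and is no camera call.
- r.finish_job(): hands the job in, once; it reports no verdict.
The state is a dict: "time": time; "joint_pos": joint angles; "qd": joint speeds; "effort": joint torques, N m; "tool_pos": TCP position; "eef_rot": TCP orientation; "wrist_force": force on the tool from outside, world axes, zero at the start; "wrist_torque": the same for the moment, N m; "grip_width": finger opening in m.
Only numpy, scipy, OpenCV 4.12 (cv2) and the standard library are available. Lean on these libraries where they do the work, as an engineer would, in place of code of your own. Each camera call takes 0.05 s, during which the arm holds its last target.

TASK

The door reader in the clamshell test console has passed. Press the steel release button so that the lid springs open to its stop, then lift the reader out of its nest and lay it flat, face up, in the empty tray without dropping it. Leave the lid standing open, and do not shift the readers in the other tray, the multimeter or the keypad.

Things in the scene. Friction and masses are not known exactly. Their poses are not given: they have to be found in the camera images.
- console: Test console, fixed: a beige wedge-shaped cabinet, 220 mm deep (x) and 210 mm wide (y), origin centre of its underside, its front (-x) to the robot. On top is a grey metal deck (the lower half of the clamshell) that slopes up 30 degrees away from the robot, from 34 mm high at the front edge to 161 mm at the back.
- button_top (a point): Centre of the top of the release button: a round steel cap, 25 mm across, 10 mm proud of a black latch housing at the deck's front edge. Axes are the deck's: x up the slope, y level across, z square out of the deck (leans 30 degrees from vertical to the front). It moves in along -z. Further up the slope: lid's finger lip from 28 mm, nest centre at 120 mm, lid hinge (along y) at 210 mm.
- button (a joint): Travel of the release button in m: 0 out, 0.006 fully in; a spring pushes it back (1.5 N at the start, about 5 N fully in). At about 0.0035 the latch bolt lets go of the lid.
- lid (a joint): Angle of the clamshell lid in rad: 0 shut and latched, 2.09 at its open stop, where it stands upright behind the nest, its top about 0.34 m above the bench. Once unlatched, a damped spring swings it open by itself in 1 to 1.5 s and holds it there. The lid is an aluminium frame 170 x 180 mm, 34 mm deep, with a clear window over the reader; its front edge swings up and away from the button.
- reader_mid (a point): Centre of the reader under test: a black slab 44 mm (x) by 110 mm (y, long side) by 22 mm (z, out of its face), about 0.12 kg. It lies face up in a white nest on the sloping deck, long side level, so at first its axes are the deck's. Low stops (12 mm) at the corners of the long sides and at the ends hold it with 2 mm play; the middle 75 mm of both long sides is free for fingers down to the nest plate it lies on.
- tray_empty_in (a point): Centre of the inner floor of the empty tray: a grey open box 135 mm (x) by 170 mm (y) outside, 24 mm high, walls 4 mm, fixed on the bench, z up. The floor is 4 mm above the bench. The other tray, which is the same, holds two readers.
- reader_b_mid (a point): Centre of a reader of the same make lying in the other tray; leave it.
- reader_c_mid (a point): Centre of the second reader lying in the other tray; leave it.
- keypad: Grey keypad with white keys lying on the bench, 75 x 115 x 24 mm, origin centre of its underside; leave it.
- meter: Multimeter lying on its back, 75 x 150 x 45 mm, origin centre of its underside; leave it.
Not all that is in view belongs to the job. Leave any turquoise look-alike of the part that bears tray_empty_in alone.

How it is judged:
By the outcome, as a careful person would: the job done as asked, in the order asked, and still so for the second after the job is handed in, with the robot touching nothing.
It also fails if it takes over 50 s, if anything falls off the work surface, if the arm or the gripper's body presses on something with over 40 N, if the wrist force passes 120 N, or if a joint passes its speed limit or range.

## Working session

There is one attempt and no reset: what is moved stays moved. The work goes in short steps, Python scripts to look and compute and a tool call to move; the robot and the scene stay as the last step left them, time stands still between calls to the robot, and variables do not carry over. Pictures are saved under pics/ and viewed, and the job is handed in when it is done.

Besides the shell and the picture viewer there is one more tool, called after ">>>" as name(argument=value, ...), one argument or row to a line, values as JSON. servo_tool: Moves the arm, as the interface text tells. Its arguments: {"type":"object","properties":{"deltas":{"type":"array","items":{"type":"array","items":{"type":"number"}}},"squeeze":{"type":"number"}},"required":["deltas"]}

```bash
mkdir -p pics; python3 - <<'E'
from rig import r
import cv2,numpy as np
np.set_printoptions(precision=4,suppress=True)
s=r.state();print({k:np.round(v,4) for k,v in s.items()})
for n in("side","top","wrist"):
    p=r.camera_params(n);print(n,p)
    cv2.imwrite(f"pics/{n}0.png",r.grab_frame(n))
E
```

```text
{'time': np.float64(0.0), 'joint_pos': array([-1.3631,  0.159 ,  1.5982, -0.    ,  1.3862, -0.2101]), 'qd': array([-0.0019, -0.0013, -0.0016,  0.    ,  0.0007, -0.0008]), 'effort': array([  0.0013, -38.5563, -32.2113,   0.0704,   0.0377,  -0.0001]), 'tool_pos': array([ 0.2332, -0.525 ,  0.2217]), 'eef_rot': array([-0.1467,  0.6924, -0.6911,  0.1466]), 'wrist_force': array([ 0.5218,  0.0471, -0.6963]), 'wrist_torque': array([ 0.0178,  0.0455, -0.0476]), 'grip_width': np.float64(0.0919)}
side {'fov_y': 44.24949707633311, 'cx': 312.92901742733, 'cy': 197.1264650889459, 'pose': array([[-0.833 ,  0.2535, -0.4918, -0.2575],
       [-0.5531, -0.405 ,  0.7281,  1.0419],
       [-0.0146,  0.8785,  0.4776,  0.8263],
       [ 0.    ,  0.    ,  0.    ,  1.    ]])}
top {'fov_y': 42.59286812127331, 'cx': 317.946516172909, 'cy': 202.6164294733696, 'pose': array([[ 0.0149,  0.9966, -0.0805,  0.32  ],
       [-0.9999,  0.0149, -0.0002, -0.0411],
       [ 0.001 ,  0.0805,  0.9968,  1.774 ],
       [ 0.    ,  0.    ,  0.    ,  1.    ]])}
wrist {'fov_y': 60.18914323020438, 'cx': 321.290828298511, 'cy': 200.65412035265678, 'T_tool_cam': array([[-0.0005, -0.9628, -0.2701, -0.0761],
       [ 0.0001,  0.2701, -0.9628, -0.1617],
       [ 1.    , -0.0005, -0.    , -0.0009],
       [ 0.    ,  0.    ,  0.    ,  1.    ]])}
```

View pics/side0.png

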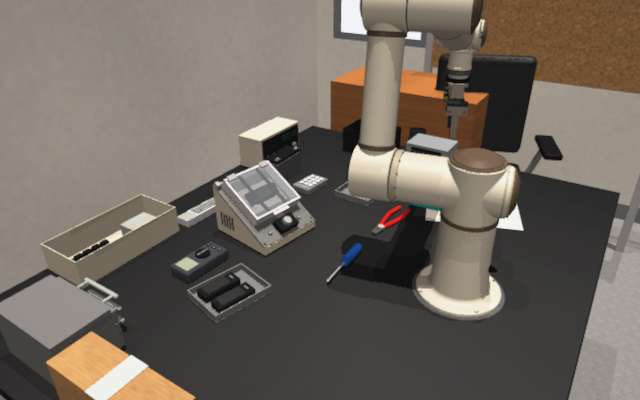

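View pics/top0.png

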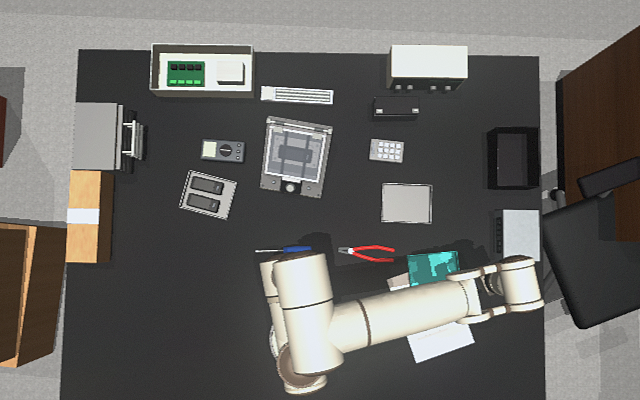

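View pics/wrist0.png

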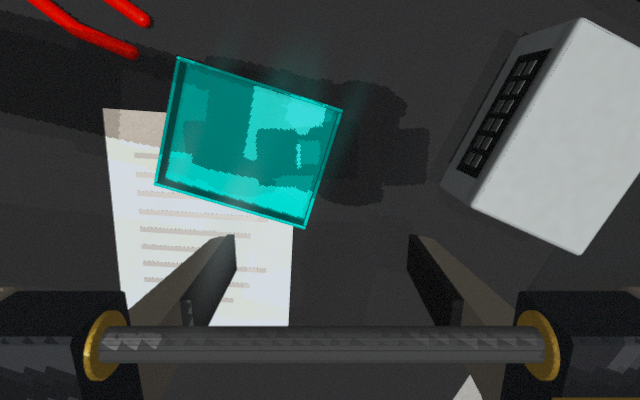

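```bash
cat > h.py <<'E'
import numpy as np,cv2
from scipy.spatial.transform import Rotation as R
np.set_printoptions(precision=4,suppress=True)
from rig import r
def campose(n,st=None):
    p=r.camera_params(n)
    if n=="wrist":
        T=np.eye(4);T[:3,:3]=R.from_quat(st["eef_rot"]).as_matrix();T[:3,3]=st["tool_pos"]
        return p,T@p["T_tool_cam"]
    return p,np.array(p["pose"])
def ray(n,uv,st=None):
    p,T=campose(n,st);f=200/np.tan(np.radians(p["fov_y"]/2))
    d=np.array([(uv[0]-p["cx"])/f,-(uv[1]-p["cy"])/f,-1.]);d=T[:3,:3]@d
    return T[:3,3],d/np.linalg.norm(d)
def proj(n,X,st=None):
    p,T=campose(n,st);f=200/np.tan(np.radians(p["fov_y"]/2))
    c=T[:3,:3].T@(np.asarray(X)-T[:3,3]);return np.array([p["cx"]+f*c[0]/-c[2],p["cy"]-f*c[1]/-c[2]])
def onz(n,uv,z,st=None):
    o,d=ray(n,uv,st);return o+d*(z-o[2])/d[2]
def tri(rays):
    A=0;b=0
    for o,d in rays:
        P=np.eye(3)-np.outer(d,d);A=A+P;b=b+P@o
    x=np.linalg.solve(A,b);return x,[np.linalg.norm((np.eye(3)-np.outer(d,d))@(x-o)) for o,d in rays]
E
python3 - <<'E'
import cv2
t=cv2.imread("pics/top0.png");s=cv2.imread("pics/side0.png")
cv2.imwrite("pics/z1.png",cv2.resize(t[105:230,170:340],None,fx=4.5,fy=4.5,interpolation=2))
cv2.imwrite("pics/z2.png",cv2.resize(t[130:240,360:450],None,fx=5,fy=5,interpolation=2))
cv2.imwrite("pics/z3.png",cv2.resize(s[155:255,200:390],None,fx=4.2,fy=4.2,interpolation=2))
E
```

```text
(no output)
```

View pics/z1.png

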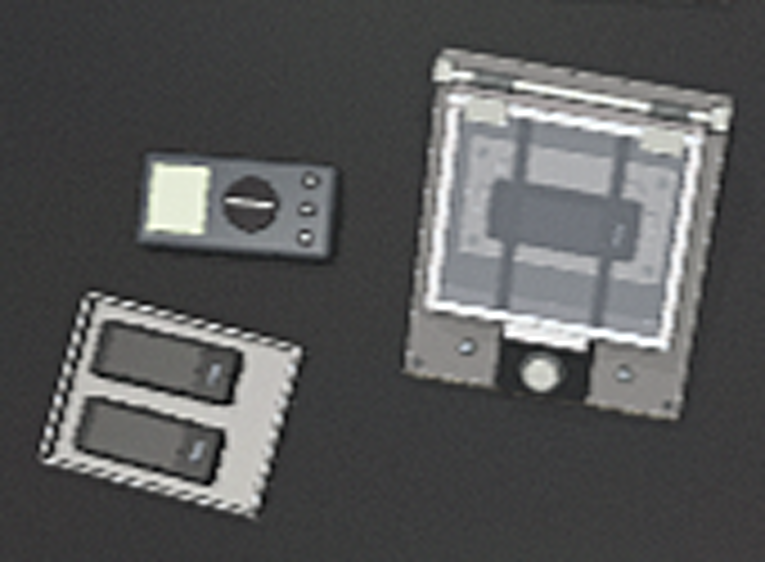

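View pics/z2.png

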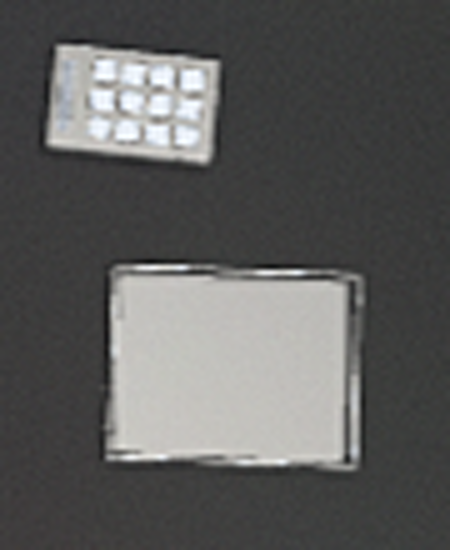

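View pics/z3.png

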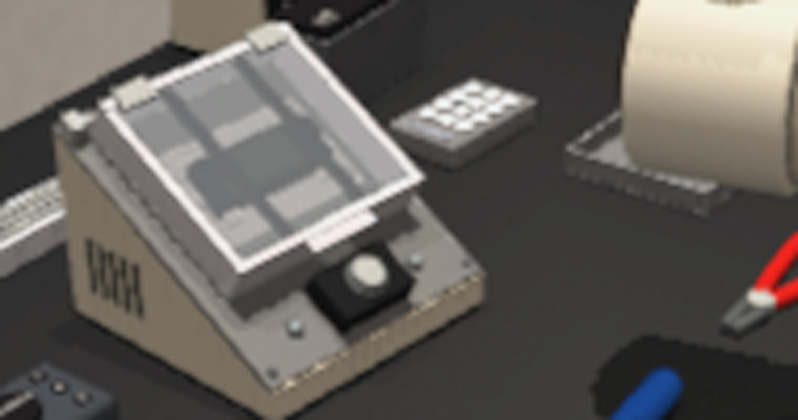

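```bash
python3 - <<'E'
from h import *
T=lambda u,v:(170+u/4.5,105+v/4.5); S=lambda u,v:(200+u/4.2,155+v/4.2)
for nm,a,b in [("button",T(543,372),S(367,270)),("deckFL",T(404,372),S(277,388)),("deckFR",T(681,417),S(484,276)),("deckFRscrew",T(624,374),S(414,261)),("FLscrew",T(467,346),S(295,327)),("rdr corner r",T(640,225),S(330,175)),("lip mid",T(545,333),S(340,233))]:
    print(nm,*tri([ray("top",a),ray("side",b)]))
for c in [(112,266),(362,272),(357,468),(105,460)]:
    print(onz("top",(360+c[0]/5,130+c[1]/5),0.024))
# meter
for c in [(145,155),(338,165),(330,262),(138,243)]: print("m",onz("top",T(*c),0.045))
for c in [(58,45),(218,60),(210,163),(46,147)]: print("k",onz("top",(360+c[0]/5,130+c[1]/5),0.024))
for c in [(85,293),(300,348),(258,518),(40,462)]: print("t2",onz("top",T(*c),0.024))
E
```

```text
button [0.5053 0.0506 0.0745] [np.float64(0.0005108706193093932), np.float64(0.0005108706193095646)]
deckFL [0.5067 0.157  0.0355] [np.float64(0.002085561648842434), np.float64(0.0020855616488425987)]
deckFR [ 0.4768 -0.0529  0.0257] [np.float64(0.0016678868327863491), np.float64(0.001667886832786454)]
deckFRscrew [ 0.5073 -0.0089  0.0512] [np.float64(0.00044358960334633154), np.float64(0.00044358960334655765)]
FLscrew [0.5262 0.109  0.0515] [np.float64(0.0009865310734144615), np.float64(0.0009865310734143789)]
rdr corner r [ 0.606  -0.0248  0.0883] [np.float64(0.009955481185399963), np.float64(0.009955481185399967)]
lip mid [0.531  0.048  0.0956] [np.float64(0.001442088230948807), np.float64(0.0014420882309487512)]
[ 0.5314 -0.2609  0.024 ]
[ 0.5298 -0.4326  0.024 ]
[ 0.3952 -0.4288  0.024 ]
[ 0.3981 -0.2568  0.024 ]
m [0.67   0.3576 0.045 ]
m [0.6645 0.211  0.045 ]
m [0.5902 0.2151 0.045 ]
m [0.6025 0.3606 0.045 ]
k [ 0.6846 -0.2229  0.024 ]
k [ 0.6758 -0.3335  0.024 ]
k [ 0.6038 -0.3281  0.024 ]
k [ 0.6133 -0.2151  0.024 ]
t2 [0.5667 0.4047 0.024 ]
t2 [0.5269 0.2393 0.024 ]
t2 [0.3967 0.2675 0.024 ]
t2 [0.4368 0.4343 0.024 ]
```

```bash
cat >> h.py <<'E'
def frame(yaw,mode):
    xc=np.array([np.cos(yaw),np.sin(yaw),0]);zc=np.array([0,0,1.]);yc=np.cross(zc,xc)
    c,s=np.cos(np.pi/6),.5
    xd=c*xc+s*zc;zd=-s*xc+c*zc
    if mode=="press": x,y,z=xd,-zd,yc
    elif mode=="gA": x,y,z=-yc,-zd,xd
    elif mode=="gB": x,y,z=yc,-zd,-xd
    elif mode=="flatA": x,y,z=-yc,-zc,xc
    elif mode=="flatB": x,y,z=yc,-zc,-xc
    return np.c_[x,y,z],xd,yc,zd
def delta(M,P,st=None):
    st=st or r.state();A=R.from_quat(st["eef_rot"]).as_matrix()
    return A.T@(np.asarray(P)-st["tool_pos"]),np.degrees(R.from_matrix(A.T@M).as_rotvec())
E
python3 - <<'E'
from h import *
s=r.state();A=R.from_quat(s["eef_rot"]).as_matrix();print(A)
yaw=np.radians(-8.5);B=np.array([.5053,.0506,.0745])
for m in("press","gA","gB"):
    M,xd,yd,zd=frame(yaw,m);print(m,*delta(M,B+zd*.15))
E
```

```text
[[-0.914  -0.0003  0.4057]
 [-0.4057  0.0014 -0.914 ]
 [-0.0003 -1.     -0.0014]]
press [-0.419   0.0182 -0.456 ] [  38.3896 -143.2368  -11.2682]
gA [-0.419   0.0182 -0.456 ] [ 27.475  -56.2145  15.0059]
gB [-0.419   0.0182 -0.456 ] [-17.4726 119.1017  31.9914]
```

```bash
cat >> h.py <<'E'
def rows(M,P,n,op=None,st=None,k=5):
    """first k rows of n toward the target pose; commanded pose ~ measured pose"""
    st=st or r.state();t,rv=delta(M,P,st)
    for i in range(1,min(k,n)+1):print(np.round(np.r_[t*i/n,0,0,0],4)[:3].tolist(),np.round(rv*i/n,2).tolist())
E
python3 - <<'E'
from h import *
yaw=np.radians(-8.5);B=np.array([.5053,.0506,.0745])
M,xd,yd,zd=frame(yaw,"press");rows(M,B+zd*.14-.01*xd,18)
E
```

```text
[-0.0231, 0.0018, -0.0254] [2.13, -7.96, -0.63]
[-0.0462, 0.0035, -0.0509] [4.27, -15.92, -1.25]
[-0.0693, 0.0053, -0.0763] [6.4, -23.87, -1.88]
[-0.0924, 0.0071, -0.1018] [8.53, -31.83, -2.5]
[-0.1155, 0.0089, -0.1272] [10.66, -39.79, -3.13]
```

>>> servo_tool(
  deltas=[
    [-0.023,0.002,-0.025,2.1,-8,-0.6,0.5],
    [-0.046,0.0035,-0.051,4.3,-15.9,-1.2,0],
    [-0.069,0.005,-0.076,6.4,-23.9,-1.9,0],
    [-0.092,0.007,-0.102,8.5,-31.8,-2.5,0],
    [-0.116,0.009,-0.127,10.7,-39.8,-3.1,0],
  ],
  squeeze=10,
)

```text
time: 0.65
tool_pos: [0.288, -0.3608, 0.2131]
eef_rot: [0.379, -0.529, 0.664, -0.369]
wrist_force: [0.5, 1.1, 0.4]
grip_width: 0.0539
```

```bash
cat > go.py <<'E'
from h import *
import sys
yaw=np.radians(-8.5);B=np.array([.5053,.0506,.0745])
M,xd,yd,zd=frame(yaw,"press");s=r.state();print(s["joint_pos"],s["tool_pos"]);rows(M,B+zd*.14-.01*xd,int(sys.argv[1]))
E
python3 go.py 13
```

```text
[-1.1718 -0.3056  2.0654  0.0181  1.1911 -0.7261] [ 0.288  -0.3608  0.2131]
[-0.0339, -0.0028, -0.0044] [2.12, -7.93, -0.62]
[-0.0678, -0.0057, -0.0089] [4.25, -15.86, -1.24]
[-0.1017, -0.0085, -0.0133] [6.37, -23.8, -1.85]
[-0.1356, -0.0113, -0.0177] [8.5, -31.73, -2.47]
[-0.1695, -0.0141, -0.0222] [10.62, -39.66, -3.09]
```

>>> servo_tool(
  deltas=[
    [-0.034,-0.003,-0.0044,2.1,-7.9,-0.6,0],
    [-0.068,-0.0057,-0.009,4.2,-15.9,-1.2,0],
    [-0.102,-0.0085,-0.013,6.4,-23.8,-1.9,0],
    [-0.136,-0.0113,-0.018,8.5,-31.7,-2.5,0],
    [-0.17,-0.014,-0.022,10.6,-39.7,-3.1,0],
  ],
)

```text
time: 1.15
tool_pos: [0.3427, -0.1982, 0.2046]
eef_rot: [0.56, -0.3, 0.551, -0.541]
wrist_force: [0.1, -0.0, 0.4]
grip_width: 0.0143
```

```bash
python3 go.py 9
```

```text
[-0.8729 -0.7042  2.3631  0.0541  1.1288 -1.1431] [ 0.3427 -0.1982  0.2046]
[-0.0254, -0.0029, 0.0166] [1.89, -7.05, -0.55]
[-0.0508, -0.0058, 0.0331] [3.78, -14.09, -1.1]
[-0.0762, -0.0087, 0.0497] [5.67, -21.14, -1.65]
[-0.1016, -0.0115, 0.0663] [7.56, -28.19, -2.19]
[-0.127, -0.0144, 0.0828] [9.45, -35.23, -2.74]
```

```bash
cat > go.py <<'E'
from h import *
import sys
yaw=np.radians(-8.5);B=np.array([.5053,.0506,.0745])
M,xd,yd,zd=frame(yaw,"press");M=M@R.from_euler('z',-12,degrees=True).as_matrix()
print(M)
s=r.state();print(s["joint_pos"],s["tool_pos"]);rows(M,B+zd*.13+.02*xd,int(sys.argv[1]))
E
python3 go.py 9
```

```text
[[ 0.735   0.6618  0.1478]
 [-0.1098 -0.0989  0.989 ]
 [ 0.6691 -0.7431  0.    ]]
[-0.8729 -0.7042  2.3631  0.0541  1.1288 -1.1431] [ 0.3427 -0.1982  0.2046]
[-0.024, -0.0025, 0.0198] [2.63, -6.83, -1.73]
[-0.048, -0.0051, 0.0395] [5.25, -13.66, -3.46]
[-0.072, -0.0076, 0.0593] [7.88, -20.5, -5.2]
[-0.096, -0.0102, 0.0791] [10.5, -27.33, -6.93]
[-0.12, -0.0127, 0.0988] [13.13, -34.16, -8.66]
```

Wrong sign; flip.

```bash
sed -i "s/'z',-12/'z',12/" go.py; python3 go.py 9
```

```text
[[ 0.9406  0.3056  0.1478]
 [-0.1406 -0.0457  0.989 ]
 [ 0.309  -0.9511  0.    ]]
[-0.8729 -0.7042  2.3631  0.0541  1.1288 -1.1431] [ 0.3427 -0.1982  0.2046]
[-0.024, -0.0025, 0.0198] [1.14, -7.21, 0.64]
[-0.048, -0.0051, 0.0395] [2.29, -14.41, 1.27]
[-0.072, -0.0076, 0.0593] [3.43, -21.62, 1.91]
[-0.096, -0.0102, 0.0791] [4.58, -28.83, 2.54]
[-0.12, -0.0127, 0.0988] [5.72, -36.03, 3.18]
```

>>> servo_tool(
  deltas=[
    [-0.024,-0.0025,0.02,1.1,-7.2,0.6,0],
    [-0.048,-0.005,0.04,2.3,-14.4,1.3,0],
    [-0.072,-0.0076,0.059,3.4,-21.6,1.9,0],
    [-0.096,-0.01,0.079,4.6,-28.8,2.5,0],
    [-0.12,-0.0127,0.099,5.7,-36,3.2,0],
  ],
)

```text
time: 1.65
tool_pos: [0.4078, -0.0564, 0.2008]
eef_rot: [0.667, -0.106, 0.349, -0.649]
wrist_force: [-0.7, 0.3, 0.5]
grip_width: 0.0006
```

```bash
python3 go.py 4
```

```text
[[ 0.9406  0.3056  0.1478]
 [-0.1406 -0.0457  0.989 ]
 [ 0.309  -0.9511  0.    ]]
[-0.4425 -0.6129  2.3189  0.0135  1.0893 -1.3511] [ 0.4078 -0.0564  0.2008]
[-0.008, 0.001, 0.0301] [1.14, -7.22, 0.62]
[-0.0161, 0.0019, 0.0602] [2.29, -14.43, 1.24]
[-0.0241, 0.0029, 0.0903] [3.43, -21.65, 1.85]
[-0.0322, 0.0039, 0.1204] [4.57, -28.87, 2.47]
```

>>> servo_tool(
  deltas=[
    [-0.008,0.001,0.03,1.1,-7.2,0.6,0],
    [-0.016,0.002,0.06,2.3,-14.4,1.2,0],
    [-0.024,0.003,0.09,3.4,-21.6,1.9,0],
    [-0.032,0.004,0.12,4.6,-28.9,2.5,0],
    [-0.032,0.004,0.12,4.6,-28.9,2.5,0],
  ],
)

```text
time: 2.15
tool_pos: [0.4589, 0.0577, 0.1969]
eef_rot: [0.704, 0.058, 0.161, -0.689]
wrist_force: [-0.2, -0.2, 0.3]
grip_width: 0.0004
```

```bash
python3 - <<'E'
from h import *
import json
s=r.state();print(s["joint_pos"],s["tool_pos"])
json.dump({k:np.asarray(s[k]).tolist() for k in("tool_pos","eef_rot")},open("s1.json","w"))
cv2.imwrite("pics/w1.png",r.grab_frame("wrist"))
E
```

```text
[-0.1356 -0.3886  2.178  -0.0024  1.0394 -1.5577] [0.4589 0.0577 0.1969]
```

View pics/w1.png

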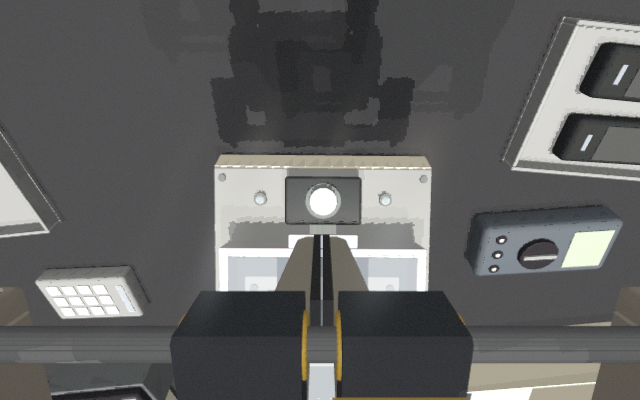

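```bash
python3 - <<'E'
from h import *
import json
s1=json.load(open("s1.json"));s1={k:np.array(v) for k,v in s1.items()}
im=cv2.imread("pics/w1.png");g=cv2.cvtColor(im,6)[180:225,295:350]
m=(g>215).astype(np.uint8);n,l,st,c=cv2.connectedComponentsWithStats(m);i=1+st[1:,4].argmax();print(st[i],c[i]+[295,180])
b=c[i]+[295,180]
T=lambda u,v:(170+u/4.5,105+v/4.5); S=lambda u,v:(200+u/4.2,155+v/4.2)
W=lambda uv:ray("wrist",uv,s1)
for nm,a,sd,w in [("button",T(543,372),S(367,270),b),("scrR",T(624,374),S(414,261),(260,198)),("scrL",T(467,346),S(295,327),(385.5,199))]:
    for rs in ([ray("top",a),ray("side",sd),W(w)],[ray("top",a),W(w)],[ray("side",sd),W(w)]):
        x,e=tri(rs);print(nm,x,np.round(e,4))
E
```

```text
[ 15   8  27  28 581] [322.864  201.2719]
button [0.5049 0.0518 0.0748] [0.0013 0.0009 0.0017]
button [0.5064 0.0521 0.0713] [0.0011 0.0011]
button [0.5026 0.0536 0.077 ] [0.0003 0.0003]
scrR [ 0.5073 -0.0084  0.0512] [0.0005 0.0007 0.0008]
scrR [ 0.508  -0.0083  0.0498] [0.0004 0.0004]
scrR [ 0.506  -0.0072  0.0526] [0.0004 0.0004]
scrL [0.5258 0.1099 0.0521] [0.0012 0.0012 0.0011]
scrL [0.5272 0.1105 0.05  ] [0.0008 0.0008]
scrL [0.5241 0.1107 0.0534] [0.0006 0.0006]
```

```bash
cat > go2.py <<'E'
from h import *
import sys
yaw=np.radians(-8.9);B=np.array([.505,.052,.0745])
M,xd,yd,zd=frame(yaw,"press")
s=r.state();print(s["joint_pos"],s["tool_pos"],s["wrist_force"],"rel",np.array([xd,yd,zd])@(s["tool_pos"]-B));rows(M,B+zd*float(sys.argv[2])-.002*xd,int(sys.argv[1]))
E
python3 go2.py 4 .020
```

```text
[-0.138  -0.3904  2.1795 -0.0032  1.04   -1.5563] [0.4584 0.0565 0.1968] [ 0.4825  0.1005 -0.5891] rel [ 0.0207 -0.0028  0.1293]
[0.0002, 0.0279, 0.0006] [-0.04, 0.05, -3.02]
[0.0004, 0.0558, 0.0012] [-0.08, 0.1, -6.05]
[0.0006, 0.0837, 0.0019] [-0.13, 0.14, -9.07]
[0.0008, 0.1117, 0.0025] [-0.17, 0.19, -12.09]
```

>>> servo_tool(
  deltas=[
    [-0.006,0.028,0.0006,0,0,-3,0],
    [-0.006,0.056,0.0012,0,0,-6,0],
    [-0.003,0.084,0.002,0,0,-9,0],
    [0.001,0.112,0.0025,0,0,-12,0],
    [0.001,0.112,0.0025,0,0,-12,0],
  ],
)

```text
time: 2.7
tool_pos: [0.4899, 0.0522, 0.0861]
eef_rot: [0.695, 0.126, 0.232, -0.668]
wrist_force: [-0.3, -0.0, -0.8]
grip_width: 0.0005
```

```bash
python3 go2.py 4 .008; python3 - <<'E'
from h import *
cv2.imwrite("pics/w2.png",r.grab_frame("wrist"));im=r.grab_frame("side");cv2.imwrite("pics/s2.png",cv2.resize(im[120:270,180:380],None,fx=4,fy=4))
E
```

```text
[-0.1332 -0.2428  2.3657 -0.0206  0.5047 -1.5328] [0.4899 0.0522 0.0861] [-0.3261 -0.0462 -0.7957] rel [-0.0072 -0.0022  0.0175]
[0.0013, 0.0024, 0.0005] [-0.01, -0.01, -0.13]
[0.0026, 0.0047, 0.0011] [-0.03, -0.02, -0.27]
[0.0039, 0.0071, 0.0016] [-0.04, -0.03, -0.4]
[0.0053, 0.0094, 0.0021] [-0.05, -0.04, -0.54]
```

View pics/w2.png

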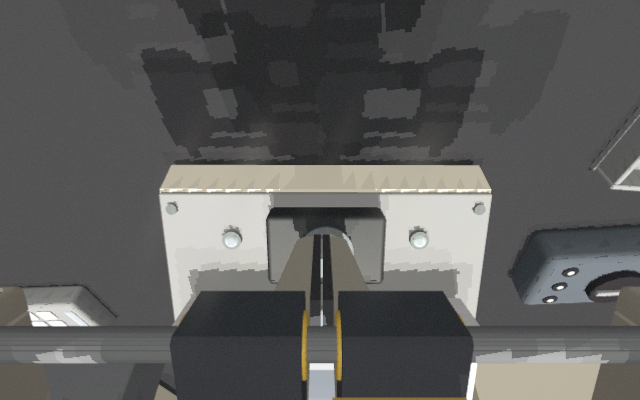

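View pics/s2.png

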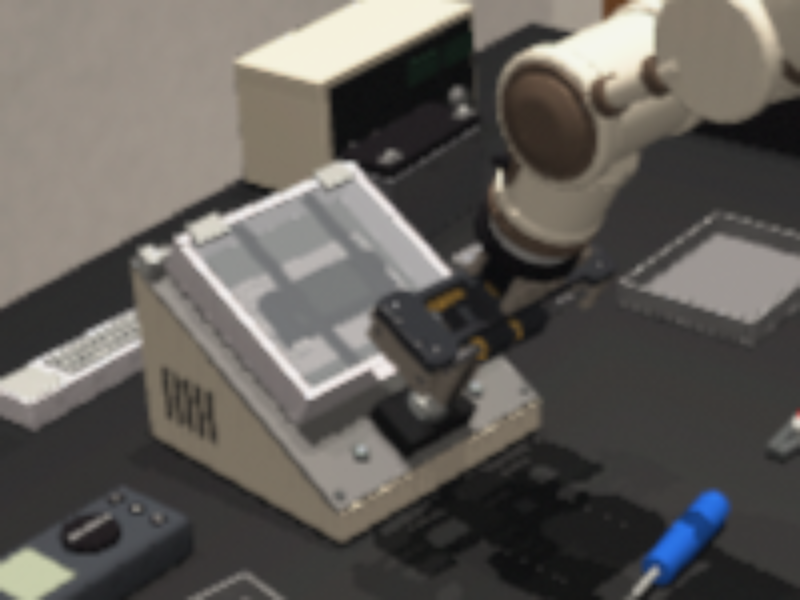

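>>> servo_tool(
  deltas=[
    [0.003,0.003,0.001,0,0,0,0],
    [0.004,0.006,0.002,0,0,0,0],
    [0.004,0.009,0.002,0,0,0,0],
    [0.004,0.011,0.002,0,0,0,0],
  ],
)

```text
time: 3.2
tool_pos: [0.5045, 0.0532, 0.0847]
eef_rot: [0.694, 0.131, 0.236, -0.667]
wrist_force: [-0.5, -0.4, 3.8]
grip_width: 0.0005
```

```bash
python3 go2.py 1 .004
```

```text
[-0.1256 -0.1965  2.3365 -0.0272  0.476  -1.5224] [0.5045 0.0532 0.0847] [-0.5084 -0.4004  3.8472] rel [0.0045 0.0011 0.0092]
[-0.0065, 0.0052, -0.0011] [-0.14, 0.09, 0.14]
```

>>> servo_tool(
  deltas=[
    [-0.002,0.0015,0,0,0,0,0],
    [-0.003,0.003,0,0,0,0,0],
  ],
)

```text
time: 3.4
tool_pos: [0.5032, 0.0534, 0.0805]
eef_rot: [0.694, 0.131, 0.236, -0.667]
wrist_force: [0.9, -0.4, 4.5]
grip_width: 0.0006
```

```bash
python3 go2.py 1 .004;python3 - <<'E'
from h import *
im=r.grab_frame("side");cv2.imwrite("pics/s3.png",cv2.resize(im[120:270,180:380],None,fx=4,fy=4))
E
```

```text
[-0.1254 -0.1902  2.3416 -0.0279  0.4643 -1.5216] [0.5032 0.0534 0.0805] [ 0.8764 -0.3948  4.464 ] rel [0.0013 0.0012 0.0062]
[-0.0033, 0.0022, -0.0012] [-0.14, 0.09, 0.15]
```

View pics/s3.png

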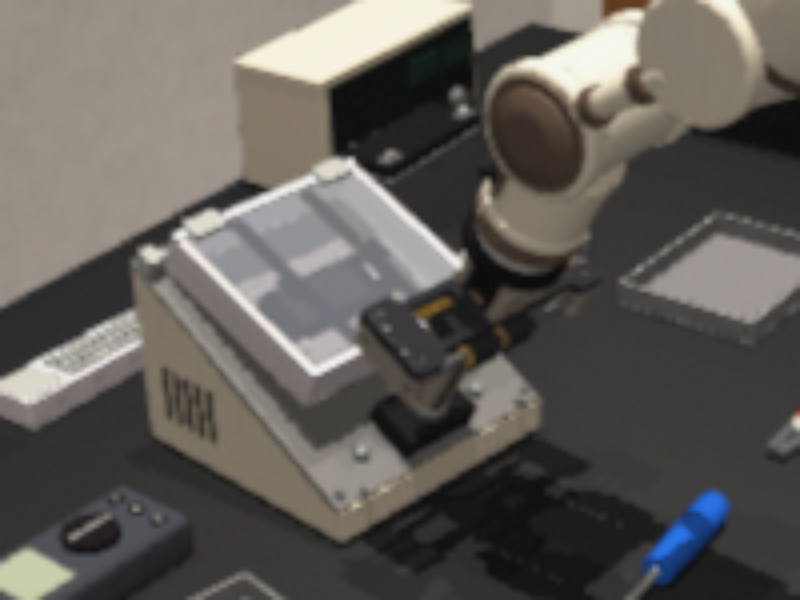

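>>> servo_tool(
  deltas=[
    [-0.005,-0.015,0,0,0,0,0],
    [-0.025,-0.035,0,0,0,0,0],
    [-0.05,-0.06,0,0,0,0,0],
    [-0.06,-0.09,0,0,0,0,0],
    [-0.06,-0.12,0,0,0,0,0],
  ],
)

```text
time: 3.95
tool_pos: [0.388, 0.071, 0.1506]
eef_rot: [0.695, 0.128, 0.232, -0.668]
wrist_force: [1.6, 0.3, -0.2]
grip_width: 0.0003
```

```bash
python3 go2.py 1 .004;python3 - <<'E'
from h import *
im=r.grab_frame("side");cv2.imwrite("pics/s4.png",cv2.resize(im[100:270,180:380],None,fx=3.5,fy=3.5))
B=np.array([.505,.052,.0745])
for m in("gA","gB"):
    M,xd,yd,zd=frame(np.radians(-8.9),m);print(m,*delta(M,B+xd*.12+zd*.15))
E
```

```text
[-0.1118 -0.8105  2.5619 -0.025   0.8738 -1.5187] [0.388  0.071  0.1506] [ 1.5657  0.342  -0.2377] rel [-0.0646  0.0007  0.1251]
[0.0634, 0.1207, -0.0011] [-0.14, 0.1, -0.39]
gA [ 0.1789 -0.0189 -0.0015] [-0.3939 90.1311  0.1016]
gB [ 0.1789 -0.0189 -0.0015] [  0.1015 -89.8683   0.3936]
```

View pics/s4.png

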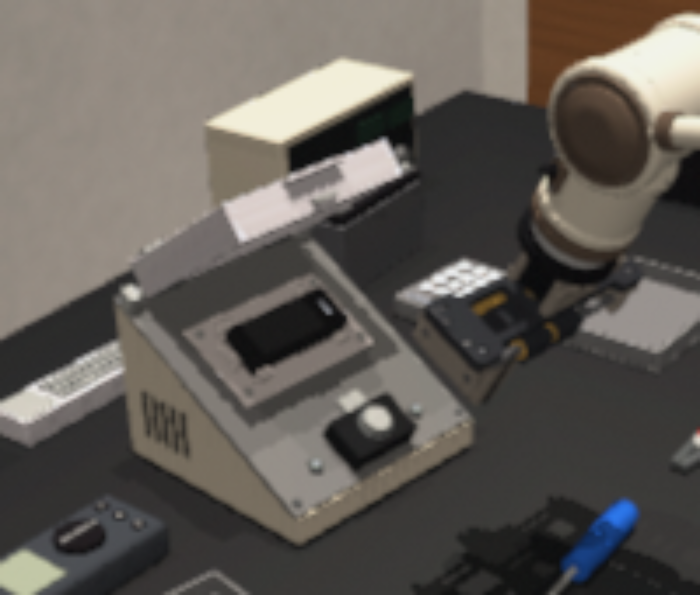

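>>> servo_tool(
  deltas=[
    [0.005,0,0,0,8.5,0,0.8],
    [0.01,0,0,0,17,0,0.8],
    [0.02,0,0,0,25.5,0,0.8],
    [0.03,0,0,0,34,0,0.8],
    [0.04,0,0,0,42.5,0,0.8],
  ],
)

```text
time: 4.5
tool_pos: [0.4251, 0.0652, 0.172]
eef_rot: [-0.561, 0.124, -0.471, 0.669]
wrist_force: [0.6, -0.2, -0.1]
grip_width: 0.0385
```

```bash
cat > go3.py <<'E'
from h import *
import sys
B=np.array([.505,.052,.0745])
M,xd,yd,zd=frame(np.radians(-8.9),"gA");s=r.state();print(s["joint_pos"],s["tool_pos"],s["wrist_force"],"rel",np.array([xd,yd,zd])@(s["tool_pos"]-B))
a=[float(v) for v in sys.argv[2:]];rows(M,B+xd*a[0]+yd*a[1]+zd*a[2],int(sys.argv[1]))
E
python3 go3.py 6 .09 0 .15
```

```text
[-0.1179 -0.668   2.4516 -0.0219  0.838  -0.7772] [0.4251 0.0652 0.172 ] [ 0.5701 -0.1932 -0.0699] rel [-0.0214  0.0007  0.125 ]
[0.0137, -0.0042, 0.0125] [0.02, 7.87, -0.03]
[0.0274, -0.0085, 0.025] [0.04, 15.74, -0.07]
[0.0411, -0.0127, 0.0375] [0.06, 23.62, -0.1]
[0.0548, -0.0169, 0.0501] [0.08, 31.49, -0.14]
[0.0685, -0.0212, 0.0626] [0.1, 39.36, -0.17]
```

>>> servo_tool(
  deltas=[
    [0.002,-0.004,0.002,0,7.9,0,0.8],
    [0.01,-0.008,0.009,0,15.7,0,0.8],
    [0.025,-0.013,0.023,0,23.6,0,0.8],
    [0.04,-0.017,0.037,0,31.5,0,0.8],
    [0.055,-0.021,0.05,0,39.4,0,0.8],
  ],
)

```text
time: 5.0
tool_pos: [0.4787, 0.0567, 0.2276]
eef_rot: [0.37, -0.342, 0.633, -0.588]
wrist_force: [0.3, 0.3, 1.2]
grip_width: 0.073
```

```bash
python3 go3.py 2 .09 0 .15;python3 - <<'E'
from h import *
import json
s=r.state()
json.dump({k:np.asarray(s[k]).tolist() for k in("tool_pos","eef_rot")},open("s5.json","w"))
cv2.imwrite("pics/w5.png",r.grab_frame("wrist"))
im=r.grab_frame("side");cv2.imwrite("pics/side5.png",im);cv2.imwrite("pics/s5.png",cv2.resize(im[100:270,180:380],None,fx=3.5,fy=3.5))
im=r.grab_frame("top");cv2.imwrite("pics/top5.png",im);cv2.imwrite("pics/t5.png",cv2.resize(im[100:270,180:380],None,fx=3.5,fy=3.5))
E
```

```text
[-0.125  -0.5224  2.2578 -0.0163  0.8862 -0.1006] [0.4787 0.0567 0.2276] [0.2867 0.309  1.2196] rel [0.0534 0.0005 0.146 ]
[0.0028, -0.0021, 0.0181] [0.09, 3.93, -0.08]
[0.0055, -0.0042, 0.0362] [0.18, 7.86, -0.15]
```

View pics/s5.png

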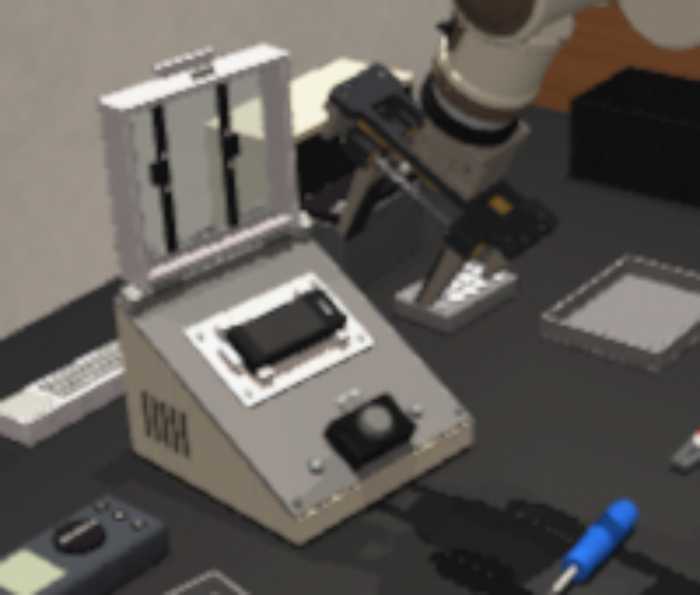

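View pics/w5.png

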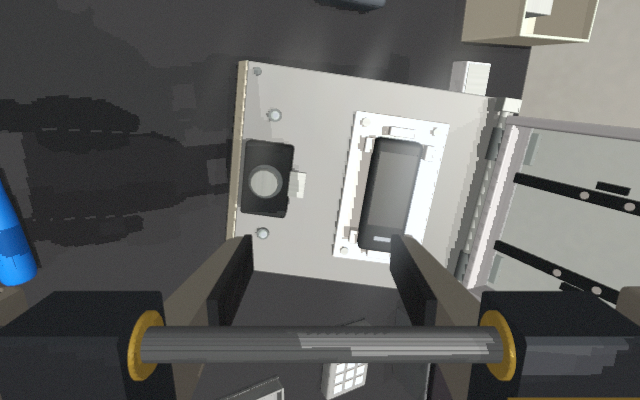

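View pics/t5.png

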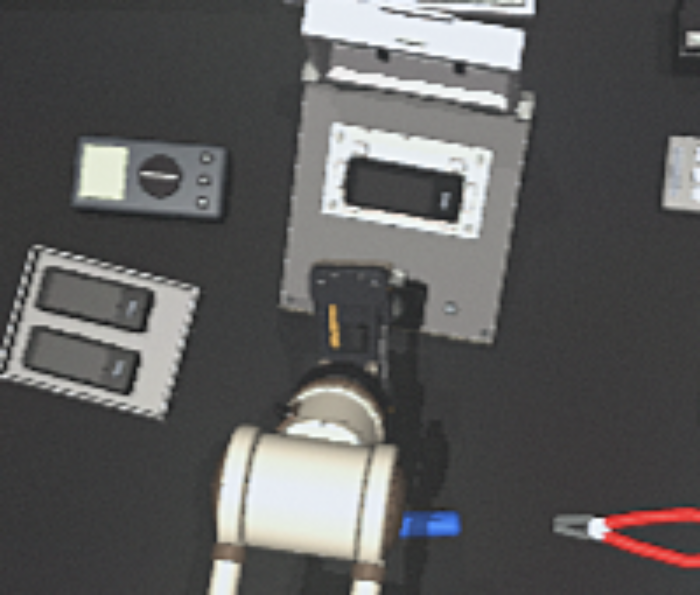

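```bash
python3 - <<'E'
import cv2
t=cv2.imread("pics/top5.png");s=cv2.imread("pics/side5.png");w=cv2.imread("pics/w5.png")
cv2.imwrite("pics/z5t.png",cv2.resize(t[130:172,268:328],None,fx=12,fy=12,interpolation=2))
cv2.imwrite("pics/z5s.png",cv2.resize(s[172:222,228:292],None,fx=12,fy=12,interpolation=2))
cv2.imwrite("pics/z5w.png",cv2.resize(w[100:275,320:460],None,fx=3.4,fy=3.4,interpolation=2))
E
```

```text
(no output)
```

View pics/z5t.png

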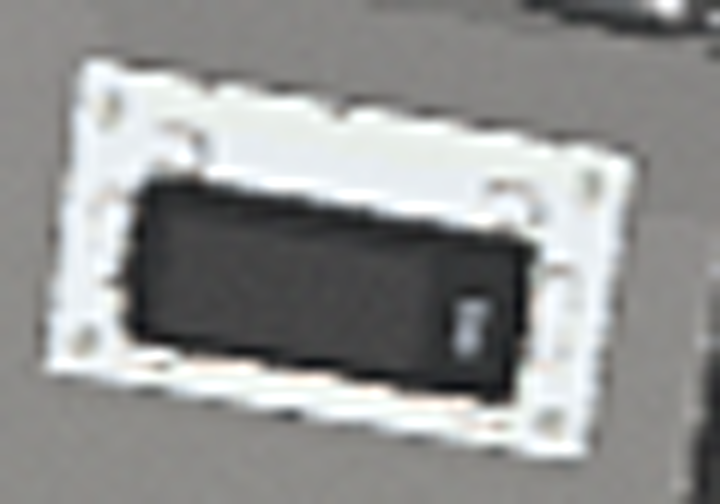

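View pics/z5s.png

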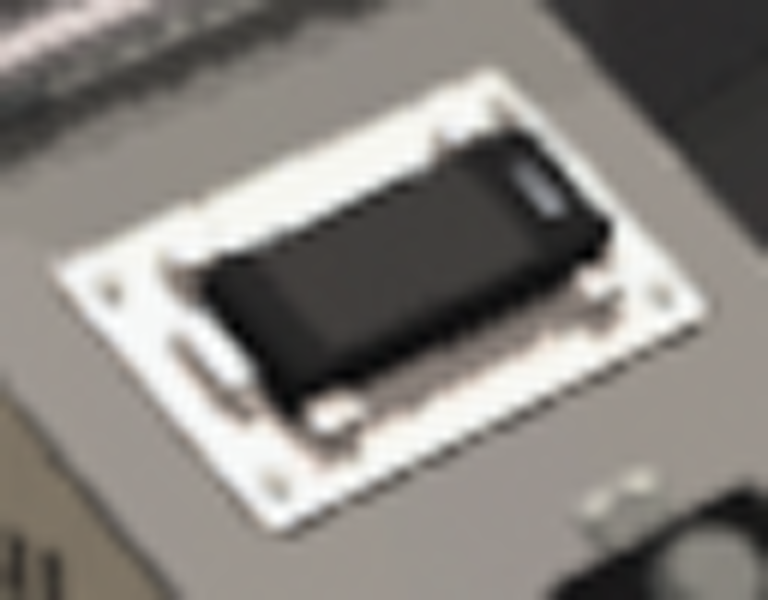

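View pics/z5w.png

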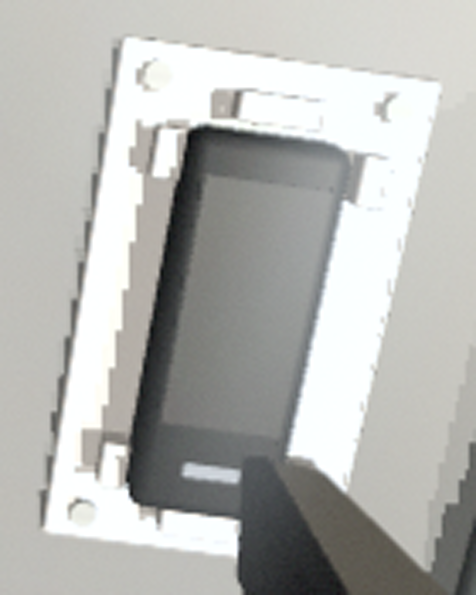

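```bash
python3 - <<'E'
from h import *
import json
s5={k:np.array(v) for k,v in json.load(open("s5.json")).items()}
Z=lambda f,x0,y0:(lambda u,v:(x0+(u+.5)/f-.5,y0+(v+.5)/f-.5))
T=Z(12,268,130);S=Z(12,228,172);W=Z(3.4,320,100)
D={"cBL":[(85,62),(60,265),(438,80)],"cFL":[(45,365),(280,530),(122,38)],"cFR":[(587,455),(708,305),(42,530)],"cBR":[(632,155),(490,65),None],
"dBL":[(105,103),(110,292),(397,107)],"dFL":[(85,338),(273,487),(155,73)],"dFR":[(551,422),(662,293),(82,513)],"label":[(468,325),(540,188),(210,472)]}
B=np.array([.505,.052,.0745]);M,xd,yd,zd=frame(np.radians(-8.9),"gA");Q=np.array([xd,yd,zd])
X={}
for k,(a,b,c) in D.items():
    rs=[ray("top",T(*a)),ray("side",S(*b))]
    x,e=tri(rs);print(k,x,"rel",Q@(x-B),"e",np.round(e[0],4),end=" ")
    if c:
        rs.append(ray("wrist",W(*c),s5));x3,e=tri(rs);print("3:",x3,"rel",Q@(x3-B),np.round(e,4),end="")
        x=x3
    print();X[k]=x
c=(X["cBL"]+X["cFR"])/2;print("nest",c,Q@(c-B),"alt",(X["dBL"]+X["dFR"])/2)
for a,b in(("cBL","cBR"),("cFL","cFR"),("dFL","dFR")):
    v=X[a]-X[b];print(np.linalg.norm(v),np.degrees(np.arctan2(-v[0],v[1])))
v=X["cBL"]-X["cFL"];print(np.linalg.norm(v),np.degrees(np.arctan2(v[2],np.hypot(v[0],v[1]))))
E
```

```text
cBL [0.669  0.1017 0.1376] rel [ 0.1652  0.0744 -0.0225] e 0.0016 3: [0.6686 0.1024 0.1365] rel [ 0.1642  0.0751 -0.0232] [0.0019 0.002  0.0021]
cFL [0.5931 0.1144 0.0914] rel [ 0.0755  0.0753 -0.024 ] e 0.0025 3: [0.5928 0.1145 0.0911] rel [ 0.0751  0.0753 -0.0242] [0.0028 0.0024 0.0007]
cFR [ 0.5713 -0.0348  0.0915] rel [ 0.0768 -0.0755 -0.0247] e 0.0013 3: [ 0.5709 -0.0341  0.0901] rel [ 0.0757 -0.0748 -0.0257] [0.0017 0.002  0.0022]
cBR [ 0.647  -0.0453  0.1371] rel [ 0.1658 -0.0741 -0.0234] e 0.0002 
dBL [0.6589 0.0963 0.1305] rel [ 0.1537  0.0676 -0.0241] e 0.0021 3: [0.6588 0.0963 0.1302] rel [ 0.1535  0.0675 -0.0243] [0.0023 0.002  0.0003]
dFL [0.6014 0.1041 0.0957] rel [ 0.0861  0.0664 -0.0252] e 0.0009 3: [0.6011 0.1046 0.0955] rel [ 0.0857  0.0668 -0.0252] [0.0011 0.001  0.0009]
dFR [ 0.5791 -0.025   0.0973] rel [ 0.0851 -0.0646 -0.0228] e 0.0017 3: [ 0.579  -0.025   0.0973] rel [ 0.0851 -0.0646 -0.0228] [0.0017 0.0017 0.0001]
label [ 0.5996 -0.0027  0.1323] rel [ 0.1172 -0.0394 -0.0009] e 0.0018 3: [ 0.5995 -0.0023  0.1317] rel [ 0.1168 -0.039  -0.0013] [0.0018 0.002  0.001 ]
nest [0.6197 0.0342 0.1133] [ 0.12    0.0002 -0.0245] alt [0.6189 0.0356 0.1138]
0.14927798304336662 -8.313564925781069
0.15016091120979944 -8.391246630479188
0.13144312571978553 -9.670271355948083
0.0891368355909773 30.605345891757008
```

```bash
python3 go3.py 4 .12 0 .05
```

```text
[-0.1252 -0.5238  2.2581 -0.0165  0.8858 -0.109 ] [0.4788 0.0565 0.2281] [-0.726   0.0758 -0.5468] rel [0.0537 0.0004 0.1463]
[0.0026, 0.024, 0.0164] [0.03, 2.08, -0.03]
[0.0051, 0.0481, 0.0328] [0.05, 4.17, -0.07]
[0.0077, 0.0721, 0.0493] [0.08, 6.25, -0.1]
[0.0103, 0.0962, 0.0657] [0.1, 8.34, -0.14]
```

>>> servo_tool(
  deltas=[
    [0.004,0.015,0.025,0,2,0,0.8],
    [0.008,0.04,0.045,0,4.2,0,0.8],
    [0.009,0.07,0.06,0,6.2,0,0.8],
    [0.01,0.09,0.066,0.1,8.3,0,0.8],
    [0.01,0.096,0.066,0.1,8.3,0,0.8],
  ],
)

```text
time: 5.65
tool_pos: [0.5816, 0.0401, 0.175]
eef_rot: [0.326, -0.382, 0.656, -0.563]
wrist_force: [0.1, 1.3, -0.5]
grip_width: 0.0735
```

```bash
python3 go3.py 3 .12 0 -.0115; python3 - <<'E'
from h import *
cv2.imwrite("pics/w6.png",r.grab_frame("wrist"))
im=r.grab_frame("side");cv2.imwrite("pics/s6.png",cv2.resize(im[100:270,180:380],None,fx=3.5,fy=3.5))
E
```

```text
[-0.1336 -0.1331  2.0745 -0.0135  0.6816  0.0287] [0.5816 0.0401 0.175 ] [ 0.1053  1.323  -0.4715] rel [0.1174 0.0001 0.0483]
[0.0001, 0.0199, 0.001] [0.09, 0.01, -0.04]
[0.0002, 0.0399, 0.0019] [0.19, 0.02, -0.09]
[0.0002, 0.0598, 0.0029] [0.28, 0.03, -0.13]
```

View pics/w6.png

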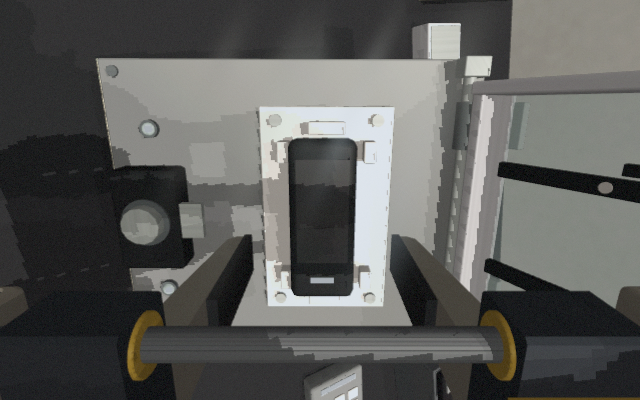

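View pics/s6.png

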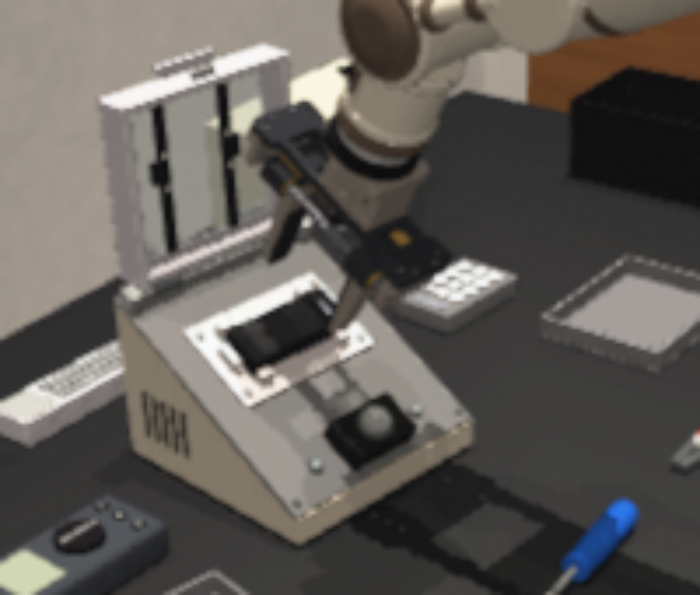

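>>> servo_tool(
  deltas=[
    [0,0.018,0.002,0,0,0,0.8],
    [0,0.035,0.003,0,0,0,0.8],
    [0,0.035,0.003,0,0,0,0.8],
  ],
)

```text
time: 6.05
tool_pos: [0.6018, 0.0372, 0.1488]
eef_rot: [0.325, -0.381, 0.657, -0.564]
wrist_force: [0.3, -0.5, 0.0]
grip_width: 0.0733
```

```bash
python3 go3.py 3 .12 0 -.0115; python3 - <<'E'
from h import *
cv2.imwrite("pics/w7.png",r.grab_frame("wrist"))
im=r.grab_frame("side");cv2.imwrite("pics/s7.png",cv2.resize(im[150:250,210:330],None,fx=6,fy=6))
E
```

```text
[-0.1342 -0.0405  2.0471 -0.014   0.6131  0.03  ] [0.6018 0.0372 0.1488] [ 0.2754 -0.5376  0.0009] rel [0.1219 0.0004 0.0154]
[0.0001, 0.009, -0.0006] [0.03, -0.0, -0.05]
[0.0003, 0.0179, -0.0013] [0.06, -0.01, -0.1]
[0.0004, 0.0269, -0.0019] [0.09, -0.01, -0.14]
```

View pics/w7.png

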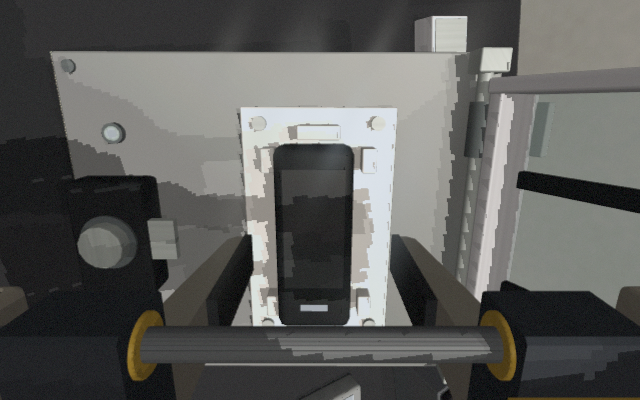

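View pics/s7.png

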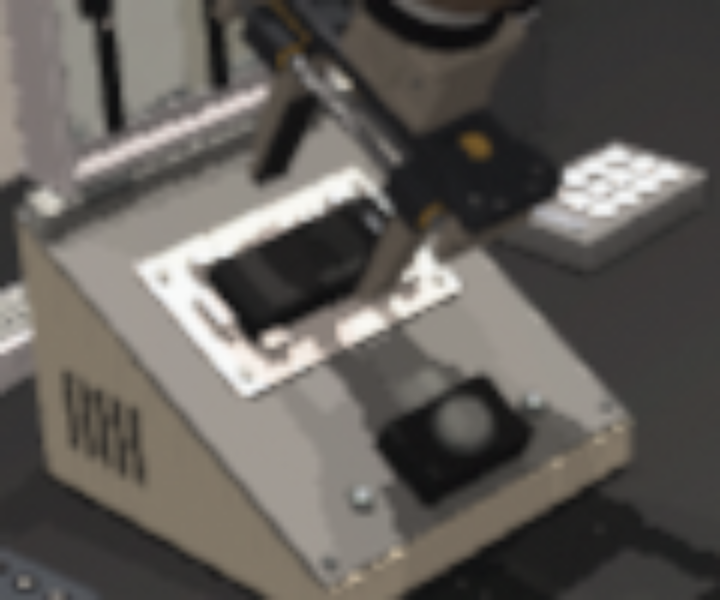

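>>> servo_tool(
  deltas=[
    [0,0.009,-0.002,0,0,0,0.8],
    [0,0.018,-0.0035,0,0,0,0.8],
    [0,0.0265,-0.0035,0,0,0,0.8],
    [0,0.0265,-0.0035,0,0,0,0.8],
  ],
)

```text
time: 6.55
tool_pos: [0.6128, 0.0354, 0.1238]
eef_rot: [0.324, -0.381, 0.657, -0.563]
wrist_force: [-0.2, 0.5, -0.2]
grip_width: 0.0737
```

```bash
python3 go3.py 3 .12 0 -.0115; python3 - <<'E'
from h import *
cv2.imwrite("pics/w8.png",r.grab_frame("wrist"))
E
```

```text
[-0.1348  0.0287  2.0349 -0.015   0.5556  0.0325] [0.6128 0.0354 0.1238] [-0.1958  0.5054 -0.1862] rel [ 0.1191  0.0003 -0.0119]
[0.0001, -0.0001, 0.0003] [0.02, -0.04, -0.05]
[0.0002, -0.0003, 0.0006] [0.04, -0.08, -0.09]
[0.0003, -0.0004, 0.0009] [0.06, -0.11, -0.14]
```

View pics/w8.png

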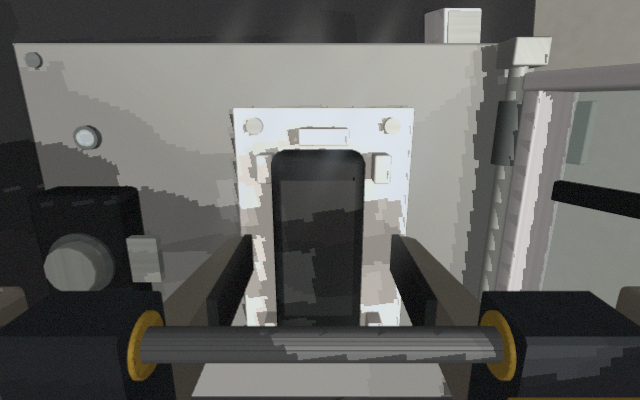

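>>> servo_tool(
  deltas=[
    [0,0,-0.001,0,0,0,0.5],
    [0,0,-0.0015,0,0,0,0.2],
    [0,0,-0.0015,0,0,0,0.2],
    [0,0,-0.0015,0,0,0,0.2],
    [0,0,-0.0015,0,0,0,0.2],
  ],
  squeeze=20,
)

```text
time: 7.1
tool_pos: [0.6121, 0.0357, 0.1249]
eef_rot: [0.324, -0.38, 0.658, -0.564]
wrist_force: [-2.8, 0.4, 0.9]
grip_width: 0.044
```

Gripped at 44 mm. Lift along the deck normal.

>>> servo_tool(
  deltas=[
    [0,-0.006,0,0,0,0,0.2],
    [0,-0.02,0,0,0,0,0.2],
    [0,-0.04,0,0,0,0,0.2],
    [0,-0.065,0,0,0,0,0.2],
    [0,-0.09,0,0,0,0,0.2],
  ],
  squeeze=30,
)

```text
time: 7.6
tool_pos: [0.5667, 0.0425, 0.2032]
eef_rot: [0.324, -0.381, 0.658, -0.564]
wrist_force: [0.5, -0.8, -0.2]
grip_width: 0.0438
```

```bash
python3 go3.py 3 .12 0 -.0115; python3 - <<'E'
from h import *
cv2.imwrite("pics/w9.png",r.grab_frame("wrist"))
im=r.grab_frame("side");cv2.imwrite("pics/s9.png",cv2.resize(im[80:250,190:390],None,fx=3.5,fy=3.5))
c=np.mean([onz("top",(360+u/5-.4,130+v/5-.4),.024) for u,v in [(112,266),(362,272),(357,468),(105,460)]],0);print("tray",c)
im=r.grab_frame("top");cv2.imwrite("pics/t9.png",cv2.resize(im[165:245,360:450],None,fx=7,fy=7,interpolation=2))
cv2.imwrite("pics/sz9.png",cv2.resize(r.grab_frame("side")[165:220,325:400],None,fx=9,fy=9,interpolation=2))
E
```

```text
[-0.1327 -0.2162  2.0883 -0.013   0.745   0.0311] [0.5667 0.0425 0.2032] [ 0.5116 -0.7856 -0.18  ] rel [0.1184 0.0002 0.0803]
[0.0001, 0.0306, 0.0005] [-0.02, -0.04, -0.05]
[0.0003, 0.0612, 0.001] [-0.04, -0.08, -0.1]
[0.0004, 0.0918, 0.0015] [-0.05, -0.12, -0.14]
tray [ 0.465  -0.3434  0.024 ]
```

View pics/w9.png

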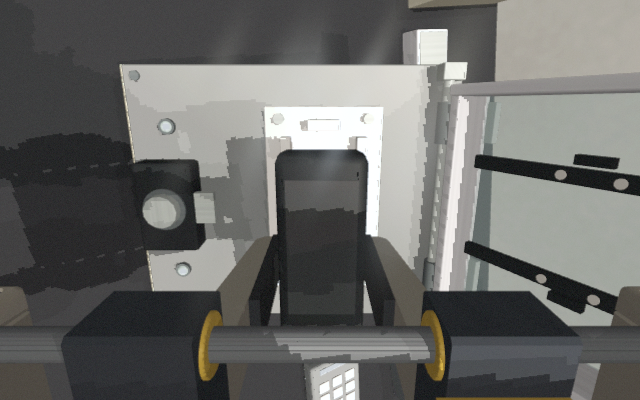

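View pics/s9.png

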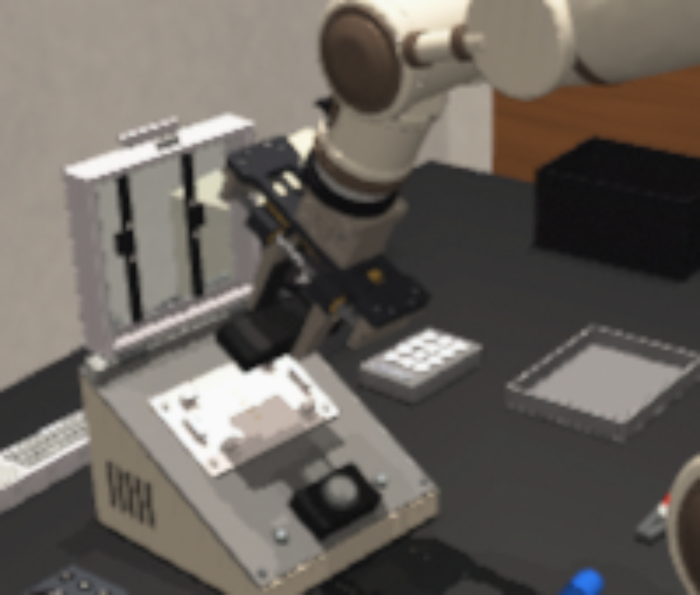

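View pics/t9.png

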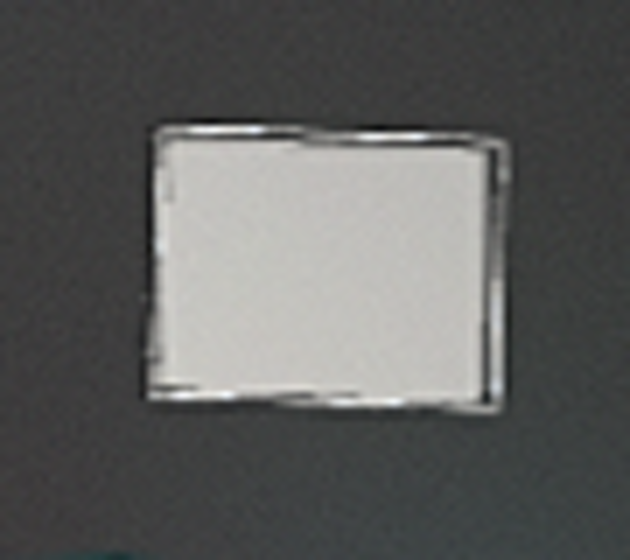

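View pics/sz9.png

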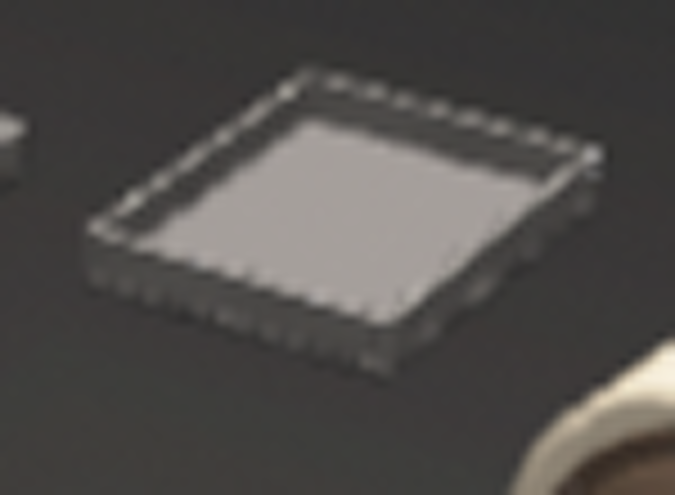

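```bash
python3 - <<'E'
from h import *
Z=lambda f,x0,y0:(lambda u,v:(x0+(u+.5)/f-.5,y0+(v+.5)/f-.5))
T=Z(7,360,165);S=Z(9,325,165);X={}
for k,a,b in [("BL",(155,128),(90,230)),("BR",(508,140),(305,72)),("FR",(500,410),(600,155)),("FL",(148,400),(390,325))]:
    X[k],e=tri([ray("top",T(*a)),ray("side",S(*b))]);print(k,X[k],e[0])
c=sum(X.values())/4;v=X["BL"]+X["FL"]-X["BR"]-X["FR"];yaw=np.arctan2(-v[0],v[1]);w=X["BL"]+X["BR"]-X["FL"]-X["FR"]
print(c,np.degrees(yaw),np.degrees(np.arctan2(w[1],w[0])),np.linalg.norm(v)/2,np.linalg.norm(w)/2)
s=r.state()
M,_,_,_=frame(np.radians(1),"flatA")
P=np.array([c[0],c[1],.13]);print(s["tool_pos"],*delta(M,P))
rows(M,P,13)
E
```

```text
BL [ 0.5311 -0.2588  0.027 ] 0.0012451670788898488
BR [ 0.5296 -0.4313  0.0247] 0.0004703380769864265
FR [ 0.3955 -0.4283  0.0231] 0.0014982833060175136
FL [ 0.3982 -0.2561  0.0251] 0.0009068158733649332
[ 0.4636 -0.3436  0.025 ] -0.7156831039867627 -1.241546661829465 0.1723614687169658 0.13354783524732494
[0.5677 0.0424 0.2029] [ 0.3977  0.0403 -0.0731] [-30.0901  -9.7434   2.4333]
[0.0306, 0.0031, -0.0056] [-2.31, -0.75, 0.19]
[0.0612, 0.0062, -0.0112] [-4.63, -1.5, 0.37]
[0.0918, 0.0093, -0.0169] [-6.94, -2.25, 0.56]
[0.1224, 0.0124, -0.0225] [-9.26, -3.0, 0.75]
[0.153, 0.0155, -0.0281] [-11.57, -3.75, 0.94]
```

>>> servo_tool(
  deltas=[
    [0.025,-0.002,-0.008,0,0,0,0.2],
    [0.065,-0.005,-0.02,0,0,0,0.2],
    [0.11,-0.005,-0.03,0,0,0,0.2],
    [0.155,0,-0.04,-4,0,0,0.2],
    [0.2,0,-0.05,-11,0,0,0.2],
  ],
)

```text
time: 8.3
tool_pos: [0.4907, -0.1489, 0.1736]
eef_rot: [0.377, -0.445, 0.617, -0.529]
wrist_force: [1.1, -0.3, -1.3]
grip_width: 0.0434
```

```bash
cat > go4.py <<'E'
from h import *
import sys
M,xd,yd,zd=frame(np.radians(-1),"flatA");s=r.state();print(s["joint_pos"],s["tool_pos"],s["wrist_force"],s["grip_width"])
a=[float(v) for v in sys.argv[2:]];rows(M,a,int(sys.argv[1]))
E
python3 go4.py 5 .4636 -.3436 .10
```

```text
[-0.6262 -0.2195  2.0991  0.1814  0.9797 -0.5483] [ 0.4907 -0.1489  0.1736] [ 1.0893 -0.3315 -1.2916] 0.0434304242302953
[0.0394, 0.014, -0.0039] [-3.73, -1.59, 0.19]
[0.0788, 0.0279, -0.0079] [-7.46, -3.19, 0.38]
[0.1182, 0.0419, -0.0118] [-11.19, -4.78, 0.58]
[0.1576, 0.0559, -0.0158] [-14.92, -6.37, 0.77]
[0.197, 0.0698, -0.0197] [-18.65, -7.97, 0.96]
```

>>> servo_tool(
  deltas=[
    [0.039,0.014,-0.004,-3.7,-1.6,0.2,0.2],
    [0.079,0.028,-0.008,-7.5,-3.2,0.4,0.2],
    [0.118,0.042,-0.012,-11.2,-4.8,0.6,0.2],
    [0.158,0.056,-0.016,-14.9,-6.4,0.8,0.2],
    [0.197,0.07,-0.02,-18.7,-8,1,0.2],
  ],
)

```text
time: 8.8
tool_pos: [0.4662, -0.345, 0.1009]
eef_rot: [0.496, -0.503, 0.505, -0.496]
wrist_force: [0.1, -0.5, -0.6]
grip_width: 0.0436
```

>>> servo_tool(
  deltas=[
    [0,0,0,0,0,0,0.2],
    [0,0,0,0,0,0,0.2],
  ],
)

```text
time: 9.0
tool_pos: [0.4665, -0.3429, 0.1009]
eef_rot: [0.495, -0.503, 0.505, -0.497]
wrist_force: [-0.6, 1.4, -0.9]
grip_width: 0.0439
```

```bash
python3 go4.py 3 .4636 -.3436 .03; python3 - <<'E'
from h import *
cv2.imwrite("pics/w10.png",r.grab_frame("wrist"))
im=r.grab_frame("side");cv2.imwrite("pics/s10.png",cv2.resize(im[80:250,230:430],None,fx=3.5,fy=3.5))
E
```

```text
[-0.8443  0.2882  1.6973  0.0035  1.1537 -0.8283] [ 0.4665 -0.3429  0.1009] [-0.5565  1.4041 -0.8669] 0.04390300751547548
[0.0002, 0.0236, -0.001] [-0.08, 0.0, -0.01]
[0.0005, 0.0473, -0.0021] [-0.15, 0.0, -0.02]
[0.0007, 0.0709, -0.0031] [-0.23, 0.0, -0.02]
```

View pics/w10.png

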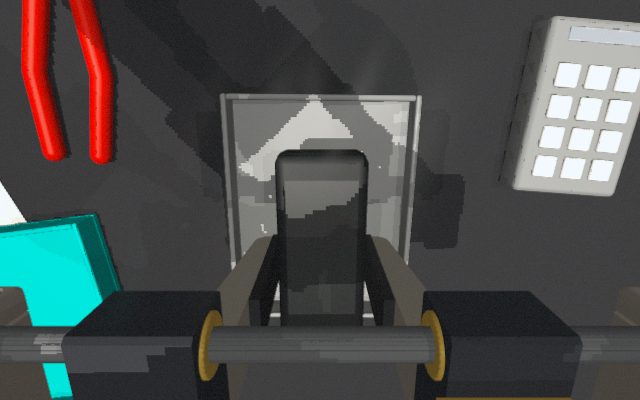

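View pics/s10.png

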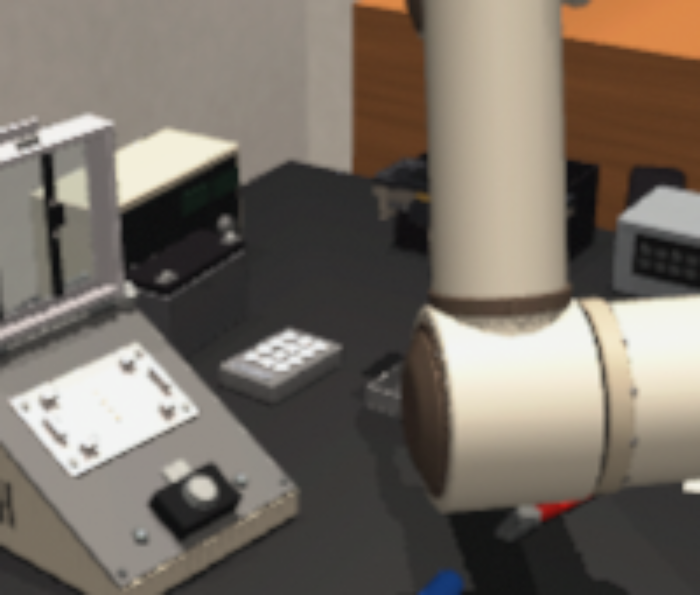

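>>> servo_tool(
  deltas=[
    [0,0.02,-0.001,0,0,0,0.2],
    [0,0.045,-0.002,0,0,0,0.2],
    [0,0.065,-0.003,0,0,0,0.2],
    [0,0.074,-0.003,0,0,0,0.2],
    [0,0.078,-0.003,0,0,0,0.2],
  ],
)

```text
time: 9.6
tool_pos: [0.4647, -0.3426, 0.0256]
eef_rot: [0.495, -0.501, 0.506, -0.497]
wrist_force: [-0.7, 0.9, -0.9]
grip_width: 0.0436
```

>>> servo_tool(
  deltas=[
    [0,0.002,0,0,0,0,0.2],
    [0,0.004,0,0,0,0,0.2],
    [0,0.004,0,0,0,0,0.2],
  ],
)

```text
time: 9.9
tool_pos: [0.4652, -0.344, 0.0224]
eef_rot: [0.495, -0.501, 0.507, -0.497]
wrist_force: [0.1, -0.4, -1.1]
grip_width: 0.0438
```

>>> servo_tool(
  deltas=[
    [0,0.001,0,0,0,0,0.2],
    [0,0.002,0,0,0,0,0.2],
    [0,0.003,0,0,0,0,0.2],
  ],
)

```text
time: 10.2
tool_pos: [0.4649, -0.344, 0.019]
eef_rot: [0.495, -0.501, 0.507, -0.497]
wrist_force: [-0.8, 1.5, 9.5]
grip_width: 0.0434
```

```bash
python3 - <<'E'
from h import *
for i in range(2):
    s=r.state();print(s["time"],s["tool_pos"],s["wrist_force"],s["grip_width"]); im=r.grab_frame("wrist")
cv2.imwrite("pics/w11.png",im)
E
```

```text
10.2 [ 0.4649 -0.344   0.019 ] [-0.7902  1.4989  9.4617] 0.04343320820694091
10.25 [ 0.465  -0.3439  0.0191] [-0.787   0.1649  2.1719] 0.04375242838471504
```

View pics/w11.png

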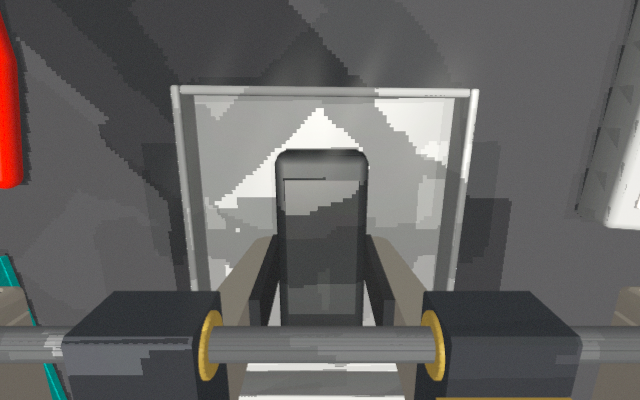

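>>> servo_tool(
  deltas=[
    [0,0.001,0,0,0,0,0.2],
    [0,0.001,0,0,0,0,0.2],
  ],
  squeeze=15,
)

```text
time: 10.5
tool_pos: [0.465, -0.344, 0.0189]
eef_rot: [0.495, -0.501, 0.506, -0.497]
wrist_force: [-2.5, 2.1, 8.5]
grip_width: 0.0441
```

>>> servo_tool(
  deltas=[
    [0,0,0,0,0,0,0.55],
    [0,0,0,0,0,0,0.68],
    [0,0,0,0,0,0,0.68],
    [0,-0.01,0,0,0,0,0.68],
    [0,-0.03,0,0,0,0,0.68],
  ],
)

```text
time: 11.0
tool_pos: [0.4635, -0.3424, 0.0467]
eef_rot: [0.495, -0.503, 0.505, -0.497]
wrist_force: [-0.0, 0.4, -0.6]
grip_width: 0.062
```

>>> servo_tool(
  deltas=[
    [0,-0.03,0,0,0,0,0.68],
    [0,-0.07,0,0,0,0,0.68],
    [0,-0.11,0,0,0,0,0.68],
    [0,-0.15,0,0,0,0,0.68],
    [0,-0.15,0,0,0,0,0.68],
  ],
)

```text
time: 11.5
tool_pos: [0.4664, -0.346, 0.2056]
eef_rot: [0.495, -0.497, 0.511, -0.497]
wrist_force: [0.2, -0.9, 0.5]
grip_width: 0.0625
```

```bash
python3 - <<'E'
from h import *
s=r.state();print(s["tool_pos"],s["wrist_force"],s["grip_width"])
cv2.imwrite("pics/w12.png",r.grab_frame("wrist"))
for n in("side","top"): cv2.imwrite(f"pics/{n}12.png",r.grab_frame(n))
E
```

```text
[ 0.4664 -0.346   0.2056] [ 0.2265 -0.9201  0.4935] 0.062497235959686474
```

View pics/w12.png

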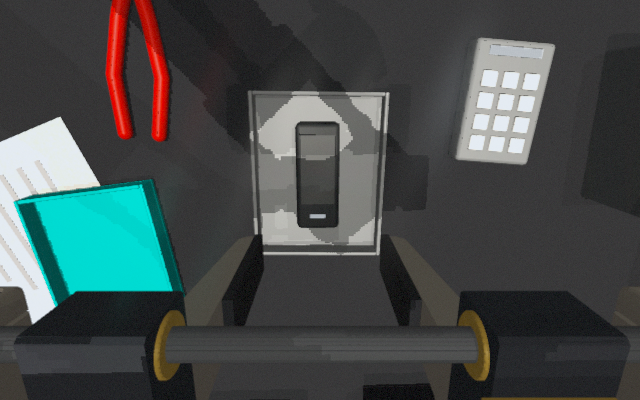

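View pics/side12.png

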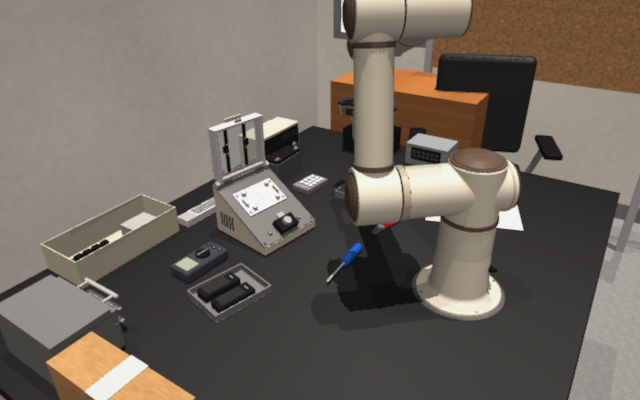

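View pics/top12.png

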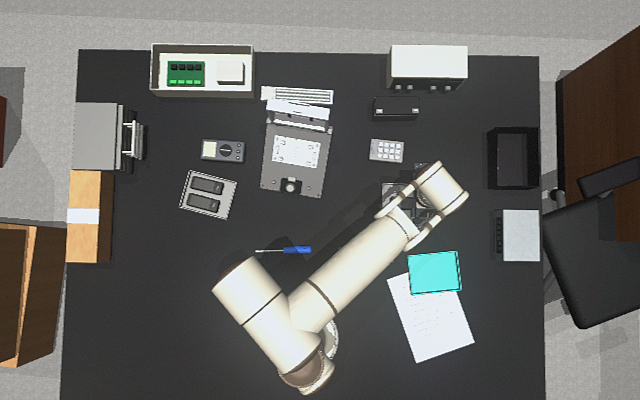

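>>> servo_tool(
  deltas=[
    [0,0,0,0,0,0,0.68],
    [0,0,0,0,0,0,0.68],
    [0,0,0,0,0,0,0.68],
  ],
)

```text
time: 11.95
tool_pos: [0.4632, -0.3425, 0.1964]
eef_rot: [0.495, -0.502, 0.506, -0.497]
wrist_force: [-0.4, -0.7, 0.7]
grip_width: 0.0621
```

```bash
python3 - <<'E'
from h import *
a=cv2.imread("pics/top0.png");b=r.grab_frame("top")
for n,(u0,u1,v0,v1) in {"meter":(195,250,132,168),"tray2":(172,242,163,225),"keypad":(363,408,134,167)}.items():
    d=cv2.absdiff(a[v0:v1,u0:u1],b[v0:v1,u0:u1]);print(n,d.mean(),(d.max(2)>40).sum())
print(r.state()["time"],r.finish_job())
E
```

```text
meter 1.9530303030303031 0
tray2 1.9134408602150537 0
keypad 2.095398428731762 0
the job is handed in; nothing more can be done
12.0 None
```

The job is done and handed in at 12.0 s. I pressed the release button with the closed fingers along the deck normal, and the lid sprang open to its stop. I then gripped the reader across its 44 mm width and lifted it square out of the nest. I set it down in the grey tray and let go only once the wrist force showed it resting on the floor, at about 8.5 N.

**Last checks:**
- The wrist picture shows the reader flat, face up and near the middle of the tray.
- The side and top pictures show the lid standing open.
- The top view shows no change from the start around the multimeter, the keypad and the other tray.
- The gripper is open and about 0.2 m above the bench, touching nothing.

**Disagreements:**
- The two-view measurements agreed with each other and with the given sizes to about 1–3 mm.
- The reader touched the tray floor with the TCP at 19 mm, against 16.5 mm expected. That fits the calibration error and the reader sitting slightly differently in the grip.

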